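# Check the return spring of a microscope tilt table

### The job

Try the return spring of the tilt table on the setter's bench: with the fingertips press the red corner tab straight down until the red pointer stands at the yellow index on its scale, no farther, and keep it there for a good second. Then ease the tab back up, without letting it snap, until the pointer is back at zero, and move clear. Nothing is to be gripped or lifted, and the index, the blue corner and all the things lying about stay as they are.

Things in the scene. Friction and masses are not known exactly. Their poses are not given: they have to be found in the camera images.
- red_tab: red round thumb tab, 30 mm across, 2 mm proud, on the red corner of the tilt table's aluminium plate; origin at the centre of its flat top, 67 mm above the bench when level. It tips with the plate: z is the plate's upward normal, +y points along the plate to the tilt axis, a fixed level line parallel to the tab's x, 152 mm from the tab's centre and 12 mm below its top.
- blue_tab: the like thumb tab, blue, at the neighbouring corner, not to be pressed; origin at the centre of its top, 67 mm above the bench
- tilt_table: the tilt table: grey base 218 mm square, 14 mm thick, fast to the bench; 190 mm square aluminium plate, its top 65 mm up, with a ringed peg, 38 mm high, at its middle; two arc scales 215 mm high outside the corner at x +75, y +75 mm. Origin on the bench near the plate's centre; red tab at x 75, y -77 mm, blue tab at x -77, y 75 mm.
- red_tilt (a joint): tilt of the plate at the red corner, rad: 0 level at its upper stop, growing as the red tab goes down (0.1 rad is about 15 mm at the tab), lower stop 0.24. A spring pushes back: about 2.5 N at the tab to start it, about 3 N more per 0.1 rad; let go, it snaps up to 0. The red pointer stands at this angle on its scale.
- blue_tilt (a joint): the same for the blue corner, rad: 0 level; it stays at 0 while the red tab is pressed straight down
- yellow_index (a joint): angle of the yellow index on the red pointer's scale, rad, counted like red_tilt: the pointer stands at the middle of the index when red_tilt equals this value. Set between 0.075 and 0.15; the index keeps its place by friction.
- red_pointer_tip (a point): point near the tip of the thin red pointer, 150 mm above the tilt axis; the pointer stands upright before a white arc scale (black tick every 2 degrees, 0 to 12). As the red tab goes down it swings along the scale towards the red tab's side. Its upper end bends over the scale's rim and is seen from above.
- yellow_index_mark (a point): middle of the yellow index, an 8 mm wide yellow clip saddled over the rim of that scale, 150 mm from the tilt axis. Its y axis runs along the scale: the pointer tip's y here is positive while it still has to come and 0 when it stands at the middle of the index.
- loupe: black eyeglass loupe, 33 mm across, 30 mm high; origin at its underside centre; a bystander
- tweezers: steel tweezers lying flat, 135 mm long, 8 mm high; origin at its underside centre; a bystander
- graver: graver with a mushroom-shaped wooden handle, lying, 110 mm long, 25 mm high; origin at its underside centre; a bystander
- ring_clamp: wooden ring clamp with a brass band, lying, 120 mm long, 26 mm wide, 25 mm high; origin at its underside centre; a bystander
- jar: small amber jar with a black lid, 42 mm across, 52 mm high; origin at its underside centre; a bystander
- brush_jug: clear jug with brushes standing in it, 88 mm across, 200 mm high with the brushes; origin at its underside centre; a bystander
- stone_box: closed blue box for stones, 70 x 50 x 28 mm; origin at its underside centre; a bystander

How it is judged:
By the outcome, as a careful person would: the job done as asked, in the order asked, and still so for the second after the job is handed in, with the robot touching nothing.
It also fails if it takes over 32 s, if anything falls off the work surface, if the arm or the gripper's body presses on something with over 40 N, if the wrist force passes 120 N, or if a joint passes its speed limit or range.

### The arm

A 7-joint arm with a two-finger parallel gripper is mounted at the origin on the work surface. World frame = base frame: x ahead of the robot, y to its left, z up, the work surface at z = 0. Lengths are in m, angles in rad, forces in N, time in s.
With the tool pointing down it reaches from about 0.425 to 0.875 m from the base axis. Payload 4.7 kg.
Tool frame: the origin (TCP) lies at the very end of the fingers, on their centre line; the grasp point (between the pads) lies 19 mm behind it; z points along the fingers, y is the line along which they close (so a half turn about z gives the same grasp; the last joint's range is limited). The gripper opens to 87 mm and grips with 3 to 60 N. Pads are 19 mm wide; open, the fingers measure 117 mm over their backs; the gripper's body (75 mm by 190 mm) begins 51 mm behind the grasp point.
Start: joints at [-1.156, 0.321, -0.07, 1.45, 0.023, 1.371, -0.057], TCP at [0.254, 0.598, 0.223] pointing down, gripper open.
Joint ranges: [-2.86, 2.86], [-0.3, 2.09], [-1.38, 1.24], [0.06, 2.45], [-1.56, 4.7], [0.09, 2.05], [-2.69, 2.69]. Speed limits (rad/s): [2.57, 2.57, 3.14, 3.14, 3.14, 3.14, 3.14].

### API

Orientations are given as a rotation vector (axis times angle).
In Python, from bench import ctrl, imaging, ticket gives the robot as it stands.
- The arm moves only by the tool jog_arm, never from a script. Its argument "rows" is text: rows parted by semicolons, each of 7 numbers parted by spaces: the shift along the tool's x, y, z in cm, then the turn, a rotation vector about the tool's x, y, z in rad, then the closure, from -1 (fully open) to 1 (shut), so that 0 is half open. A call has 1 to 5 rows; each row shifts and turns the commanded pose from where the row before left it, along the tool's axes as they then stand; what a row does not reach is not made up. A row lasts 1/8 s, in which the tool goes at most 62.5 mm and 10.7 degrees, less where a joint would pass 70% of its speed; a pose out of reach is approached as far as the arm can. A call with a gripper value outside its range is refused whole. The fingers move at their own pace and stop on an object; "force" is the grip in N (left out, the last holds). Time passes only in rows, so rows that do not move let the fingers close. It gives the time, the measured TCP pose, the force, the opening and the grip force at its end, in the units of the state.
- ctrl.get_state(): the state, without advancing time (a new reading comes with each control period).
- imaging.get_image(name): name is "side" or "top" or "wrist"; returns a dict with "img" (384x512x3 uint8, blue, green, red), "vertical_fov" (degrees; the focal length in pixels is half the picture's height over the tangent of half this angle, whatever the lens; pixels are square), "cx", "cy" (the principal point, pixels), "k1" (the pictures are not rectified: a ray, as slopes to the right and down, at radius r is drawn at 1 + k1 r^2 times it, then the intrinsics apply), "origin" and "orientation" of the camera in the world. Camera axes: x right, y down, z forward; pixel columns grow to the right and rows downward; lengths in m; the calibration is good to about 2 mm. A picture is of the moment at which its call begins. There is no depth.
- ticket.close_job(): hands the job in; it is judged then, once.
The state is a dict: "time": time; "joint_positions": joint angles; "qd": joint speeds; "joint_torque": joint torques, N m; "position": TCP position; "tool_rot": TCP orientation; "ft_force": force on the tool from outside, world axes, zero at the start; "torque": the same for the moment, N m; "grip_width": opening from 0.0 (shut) to 1.0 (fully open); "grip_force": force on a finger pad.
Only numpy, scipy, OpenCV 4.12 (cv2) and the standard library are available. Lean on these libraries where they do the work, as an engineer would, in place of code of your own. Each camera call takes 0.05 s, during which the arm holds its last target. There are 200 camera calls.

## Working session

There is one attempt and no reset: what is moved stays moved. The work goes in short steps, Python scripts to look and compute and a tool call to move; the robot and the scene stay as the last step left them, time stands still between calls to the robot, and variables do not carry over. Pictures are saved under pics/ and viewed, at most 10 in all, crops included, and the job is handed in when it is done.

Besides the shell and the picture viewer there is one more tool, called after ">>>" as name(argument=value, ...) on one line, values as JSON. jog_arm: Moves the arm, as the interface text tells. Its arguments: {"type":"object","properties":{"rows":{"type":"string"},"force":{"type":"number"}},"required":["rows"]}

```bash
mkdir -p pics
cat > h.py <<'E'
import numpy as np, cv2
from bench import ctrl, imaging, ticket
from scipy.spatial.transform import Rotation as R
def grab(n,f):
    d=imaging.get_image(n); cv2.imwrite(f'pics/{f}.png',d['img']); np.save(f'pics/{f}.npy',d,allow_pickle=True); return d
def load(f): return np.load(f'pics/{f}.npy',allow_pickle=True).item()
def rot(d):
    o=np.array(d['orientation'],float); return o if o.shape==(3,3) else (R.from_rotvec(o).as_matrix())
def K(d):
    f=d['img'].shape[0]/2/np.tan(np.radians(d['vertical_fov'])/2)
    return np.array([[f,0,d['cx']],[0,f,d['cy']],[0,0,1.]]),np.array([d['k1'],0,0,0.])
def ray(d,u,v):
    k,D=K(d); p=cv2.undistortPoints(np.array([[[u,v]]],float),k,D)[0,0]
    return np.array(d['origin'],float),rot(d)@np.array([p[0],p[1],1.])
def atz(d,u,v,z):
    o,r=ray(d,u,v); return o+r*(z-o[2])/r[2]
def proj(d,P):
    k,D=K(d); A=rot(d).T
    return cv2.projectPoints(np.atleast_2d(P).astype(float),cv2.Rodrigues(A)[0],-A@np.array(d['origin'],float),k,D)[0][:,0]
E
python3 - <<'E'
from h import *
a=grab('top','t0');b=grab('side','s0')
for d in(a,b): print({k:v for k,v in d.items() if k!='img'})
cv2.imwrite('pics/both.png',np.hstack([cv2.resize(x['img'],(800,600)) for x in (a,)]))
print(ctrl.get_state())
E
```

```text
{'vertical_fov': 51.08798963928581, 'cx': 251.91209344836034, 'cy': 198.0858784691032, 'k1': -0.1215220463247756, 'origin': array([0.37735042, 0.01333398, 1.26844038]), 'orientation': array([-2.14629257,  2.12842066, -0.20616778])}
{'vertical_fov': 45.022382745874694, 'cx': 248.93767226613642, 'cy': 196.19200738809684, 'k1': -0.1886281023897978, 'origin': array([0.4586609 , 1.22387096, 0.83708445]), 'orientation': array([-0.07335775,  2.67967779, -1.54332001])}
{'time': 0.1, 'joint_positions': array([-1.15591273,  0.32176004, -0.07008253,  1.45159039,  0.0226328 ,
        1.37080975, -0.05690331]), 'qd': array([ 1.14651990e-03, -1.90630348e-03, -9.08867382e-05, -2.03209674e-03,
        9.10982331e-04,  1.96497488e-03, -1.76890438e-04]), 'joint_torque': array([-2.77856598e-04, -4.92570126e+01, -4.05770782e-01, -3.13399744e+01,
       -6.40426227e-02,  3.95948708e-02,  9.67879873e-05]), 'position': array([0.25344674, 0.59799052, 0.22154487]), 'tool_rot': array([-6.25252920e-01, -3.07851023e+00,  2.77432399e-03]), 'ft_force': array([-0.87467031, -0.12492255, -0.45635707]), 'torque': array([ 0.02703921, -0.01700375,  0.00390663]), 'grip_force': 0.0, 'grip_width': 0.9988040804879161}
```

View pics/both.png

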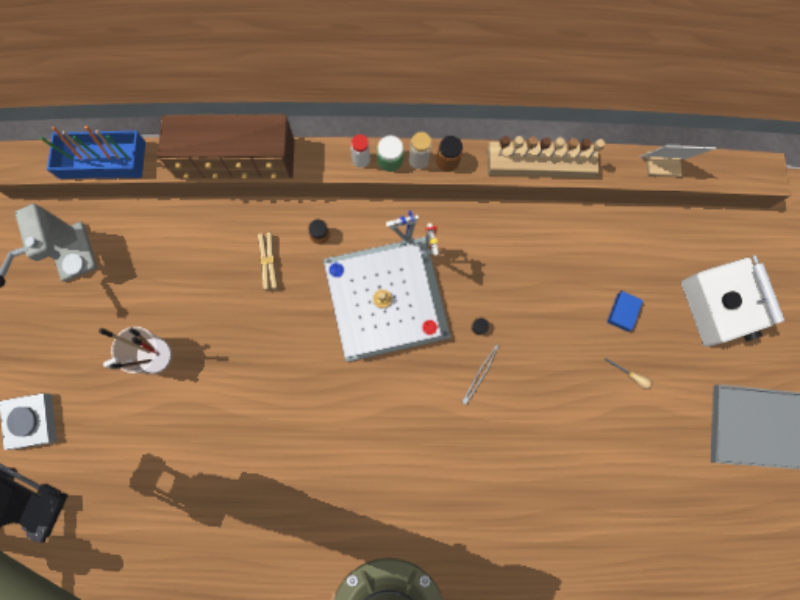

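View pics/s0.png

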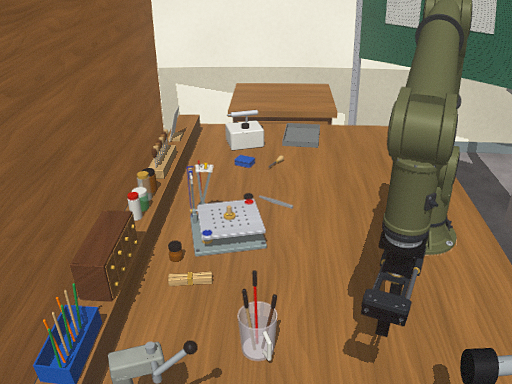

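The top view (800 px wide) shows the table at about (387,300), the red tab at (430,327), the blue tab at (336,270), and the scales at (400–435,215–245). In the side view the scales are at about (190–212,165–205). Next I'll measure the tabs and enlarge the scale.

```bash
cat >> h.py <<'E'
def cent(img,m,box):
    u0,u1,v0,v1=box; h=cv2.cvtColor(img[v0:v1,u0:u1],cv2.COLOR_BGR2HSV).astype(int)
    H,S,V=h[...,0],h[...,1],h[...,2]
    k={'red':((H<6)|(H>174))&(S>150)&(V>90),'blue':(H>105)&(H<130)&(S>150),'yel':(H>20)&(H<35)&(S>130)&(V>110)}[m]
    v,u=np.nonzero(k); return (u.mean()+u0,v.mean()+v0,len(u)) if len(u) else None
E
python3 - <<'E'
from h import *
t=load('t0');s=load('s0')
P={}
for n,d,br,bb in(('t',t,(262,290,200,220),(205,225,165,180)),('s',s,(240,260,195,210),(198,216,226,242))):
    for c,b in(('red',br),('blue',bb)):
        q=cent(d['img'],c,b); p=atz(d,*q[:2],.067); print(n,c,np.round(q,1),p.round(4)); P[n+c]=p
for n in'ts':
    r,b=P[n+'red'],P[n+'blue']; e=r-b; print('dist',np.linalg.norm(e),'exp',np.hypot(152,152))
    yaw=np.arctan2(e[1],e[0])-np.arctan2(-152,152); c,s_=np.cos(yaw),np.sin(yaw)
    o=(r+b)/2-np.array([c*-1+s_*1,s_*-1-c*1,0])*.001; print('yaw',yaw,'origin',o)
a=cv2.resize(t['img'][128:170,235:291],(800,600),interpolation=cv2.INTER_CUBIC)
b=cv2.resize(s['img'][155:215,180:220],(400,600),interpolation=cv2.INTER_CUBIC)
cv2.imwrite('pics/c1.png',np.hstack([cv2.resize(a,(400,300)),cv2.resize(b,(200,300))]))
E
```

```text
t red [274.6 209.   60. ] [ 0.5575 -0.0753  0.067 ]
t blue [215.  172.4  54. ] [0.6693 0.1075 0.067 ]
s red [248.6 201.   33. ] [ 0.5584 -0.0703  0.067 ]
s blue [206.7 232.5  35. ] [0.6695 0.1145 0.067 ]
dist 0.21432084910919919 exp 214.96046148071045
yaw -1.333892193779536 origin [0.61459687 0.01535754 0.067     ]
dist 0.21560656814683324 exp 214.96046148071045
yaw -1.3265383701539273 origin [0.61515441 0.02134859 0.067     ]
```

View pics/c1.png

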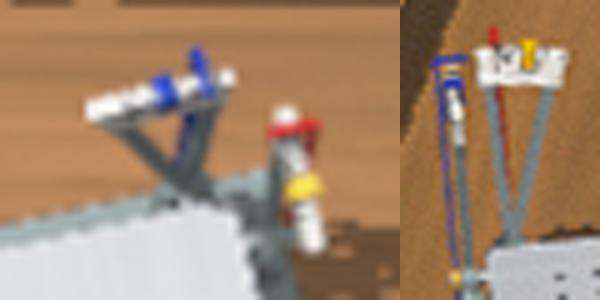

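Run:
```python
from h import *
w=grab('wrist','w0'); s=ctrl.get_state()
T=R.from_rotvec(s['tool_rot']).as_matrix()
print(w['vertical_fov'],w['k1'],'cam in tool',T.T@(w['origin']-s['position']),'axes\n',(T.T@rot(w)).round(3)); print(T.round(3))
# desired: tool y -> table x or -table x ; target above red tab z .17
yaw=-1.333;tx=np.array([np.cos(yaw),np.sin(yaw),0]);z=np.array([0,0,-1.])
for sg in(1,-1):
    y=sg*tx;D=np.c_[np.cross(y,z),y,z]; print(sg,D.round(3).tolist(),'delta rotvec tool',R.from_matrix(T.T@D).as_rotvec().round(3))
print('shift tool cm',(T.T@(np.array([.5575,-.0753,.2215])-s['position'])*100).round(2))
```

```text
65.332613244689 -0.04361589608657665 cam in tool [ 8.03629796e-02 -1.44269953e-04 -1.62797571e-01] axes
 [[-0.001 -0.955 -0.295]
 [ 1.    -0.001 -0.001]
 [ 0.    -0.295  0.955]]
[[-0.921  0.39  -0.   ]
 [ 0.39   0.921 -0.001]
 [-0.    -0.001 -1.   ]]
1 [[0.972, 0.236, 0.0], [0.236, -0.972, 0.0], [0.0, 0.0, -1.0]] delta rotvec tool [-0.000e+00  2.000e-03  2.503e+00]
-1 [[-0.972, -0.236, 0.0], [-0.236, 0.972, 0.0], [-0.0, -0.0, -1.0]] delta rotvec tool [-0.001 -0.    -0.639]
shift tool cm [-54.26 -50.14   0.1 ]
```

View pics/w0.png

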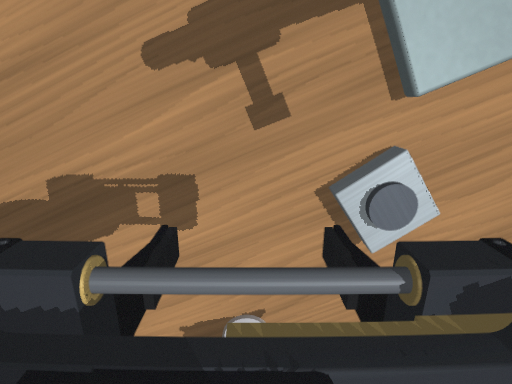

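```bash
cat >> h.py <<'E'
def plan(target,yawx,n,up=None):
    """rows to bring TCP to target (down-pointing, tool y along yawx) in n rows"""
    s=ctrl.get_state(); p=s['position'];T=R.from_rotvec(s['tool_rot']);y=np.array([np.cos(yawx),np.sin(yawx),0]);z=np.array([0,0,-1.])
    D=R.from_matrix(np.c_[np.cross(y,z),y,z]); rv=(T.inv()*D).as_rotvec()/n; st=(np.array(target)-p)/n; out=[]
    for i in range(n):
        sh=T.as_matrix().T@st*100; out.append(' '.join(f'{x:g}' for x in np.r_[sh.round(2),rv.round(3)]+0)+' 1'); T=T*R.from_rotvec(rv)
    for i in range(0,n,5): print('; '.join(out[i:i+5]))
E
echo
```

>>> jog_arm(rows="0 0 -5 0 0 0 1; 0 0 -5 0 0 0 1; 0 0 -4 0 0 0 1; 0 0 0 0 0 0 1")

```text
time: 0.65
position: [0.2541, 0.5997, 0.3667]
tool_rot: [0.625, 3.078, 0.011]
ft_force: [-0.3, 0.7, -0.5]
grip_width: 0.633
grip_force: 0.0
```

```bash
python3 -c "
from h import *
plan([.634,-.088,.36],-1.333,15)"
```

```text
-4.12 -3.23 0.02 0 -0.001 0.167 1; -4.6 -2.5 0.02 0 -0.001 0.167 1; -4.95 -1.7 0.03 0 -0.001 0.167 1; -5.17 -0.86 0.03 0 -0.001 0.167 1; -5.24 0.01 0.03 0 -0.001 0.167 1
-5.16 0.88 0.04 0 -0.001 0.167 1; -4.95 1.73 0.04 0 -0.001 0.167 1; -4.59 2.52 0.04 0 -0.001 0.167 1; -4.11 3.25 0.04 0 -0.001 0.167 1; -3.51 3.89 0.05 0 -0.001 0.167 1
-2.82 4.42 0.05 0 -0.001 0.167 1; -2.04 4.82 0.05 0 -0.001 0.167 1; -1.21 5.1 0.05 0 -0.001 0.167 1; -0.35 5.23 0.05 0 -0.001 0.167 1; 0.52 5.21 0.05 0 -0.001 0.167 1
```

>>> jog_arm(rows="-4.1 -3.2 0 0 0 0.167 1; -4.6 -2.5 0 0 0 0.167 1; -4.95 -1.7 0 0 0 0.167 1; -5.2 -0.9 0 0 0 0.167 1; -5.2 0 0 0 0 0.167 1")

```text
time: 1.27
position: [0.3801, 0.3674, 0.3611]
tool_rot: [-1.827, -2.555, 0.003]
ft_force: [1.0, 0.8, -0.4]
grip_width: 0.062
grip_force: 0.0
```

>>> jog_arm(rows="-5.2 0.9 0 0 0 0.167 1; -4.95 1.7 0 0 0 0.167 1; -4.6 2.5 0 0 0 0.167 1; -4.1 3.25 0 0 0 0.167 1; -3.5 3.9 0 0 0 0.167 1")

```text
time: 1.9
position: [0.5062, 0.1381, 0.3612]
tool_rot: [-2.706, -1.595, 0.003]
ft_force: [0.5, 1.0, 0.3]
grip_width: 0.008
grip_force: 0.0
```

>>> jog_arm(rows="-2.8 4.4 0 0 0 0.167 1; -2 4.8 0 0 0 0.167 1; -1.2 5.1 0 0 0 0.167 1; -0.35 5.2 0 0 0 0.167 1; 0.5 5.2 0 0 0 0.167 1")

```text
time: 2.52
position: [0.6324, -0.09, 0.3611]
tool_rot: [-3.12, -0.361, 0.003]
ft_force: [-0.0, 0.7, 0.1]
grip_width: 0.001
grip_force: 0.0
```

```bash
python3 -c "
from h import *
plan([.634,-.088,.29],-1.333,3)"
```

```text
0.07 -0.05 2.37 0 0.001 -0.002 1; 0.07 -0.05 2.37 0 0.001 -0.002 1; 0.07 -0.05 2.37 0 0.001 -0.002 1
```

>>> jog_arm(rows="0 0 2.4 0 0 0 1; 0 0 2.4 0 0 0 1; 0 0 2.3 0 0 0 1; 0 0 0 0 0 0 1")

```text
time: 3.02
position: [0.6305, -0.0883, 0.2883]
tool_rot: [-3.119, -0.369, 0.009]
ft_force: [0.0, 0.1, -0.4]
grip_width: 0.005
grip_force: 0.0
```

```bash
python3 -c "
from h import *
d=grab('wrist','w1');grab('top','t1');grab('side','s1')
cv2.imwrite('pics/w1b.png',cv2.resize(d['img'],(800,600)))"
```

```text
(no output)
```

View pics/w1b.png

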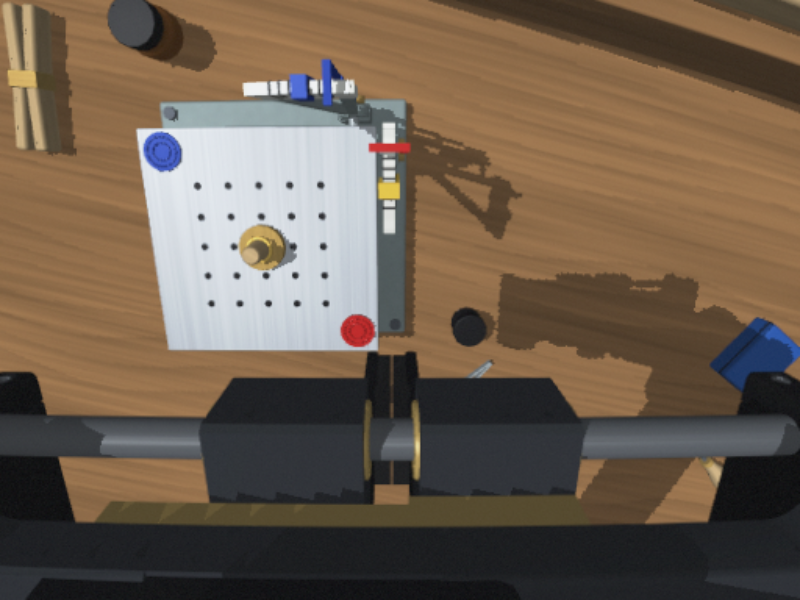

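Clear view (800 px): the red pointer is at (390,147), the yellow index at (389,190), the red tab at (357,330), the blue tab at (162,152).

Run:
```python
from h import *
w=load('w1'); im=w['img']
q={n:cent(im,c,b) for n,c,b in(('rt','red',(214,244,198,224)),('bt','blue',(88,118,82,112)),('ptr','red',(234,265,90,99)),('idx','yel',(238,260,113,130)))}
for n in q: print(n,np.round(q[n],2))
r,b=(atz(w,*q[n][:2],.067) for n in('rt','bt')); print('rt,bt',r.round(4),b.round(4),np.linalg.norm(r-b))
e=r-b; yaw=np.arctan2(e[1],e[0])+np.pi/4; X=np.array([np.cos(yaw),np.sin(yaw),0]);Y=np.array([-X[1],X[0],0]);o=(r+b)/2+.001*X+.001*Y;o[2]=0;print('yaw',yaw,'o',o.round(4))
for ri in(.150,.155,.160,.165):
    p=atz(w,*q['ptr'][:2],.055+ri); phi=.1
    for _ in range(9):
        i=atz(w,*q['idx'][:2],.055+ri*np.cos(phi)); phi=np.arcsin((p-i)@Y/ri)
    print(ri,'ptr y',(p-o)@Y,'x',(p-o)@X,'idx y',(i-o)@Y,'phi',phi)
cv2.imwrite('pics/c2.png',cv2.resize(im[70:155,225:285],(423,600),interpolation=cv2.INTER_CUBIC))
```

```text
rt [228.35 211.42 330.  ]
bt [103.39  96.6  425.  ]
ptr [250.09  94.11 139.  ]
idx [248.47 121.22 158.  ]
rt,bt [ 0.559  -0.0747  0.067 ] [0.6714 0.1085 0.067 ] 0.21494677318748762
yaw -1.3358793835239995 o [0.6164 0.0161 0.    ]
0.15 ptr y 0.07524002551916668 x 0.10521600148838285 idx y 0.0542671104319826 phi 0.14027905498214113
0.155 ptr y 0.0751881096512889 x 0.10522768668641656 idx y 0.05464752242800662 phi 0.13291089064370348
0.16 ptr y 0.0751361937834111 x 0.10523937188445028 idx y 0.055027336393543486 phi 0.12601359794633019
0.165 ptr y 0.07508427791553343 x 0.10525105708248403 idx y 0.05540660902279083 phi 0.11954311894157352
```

View pics/c2.png

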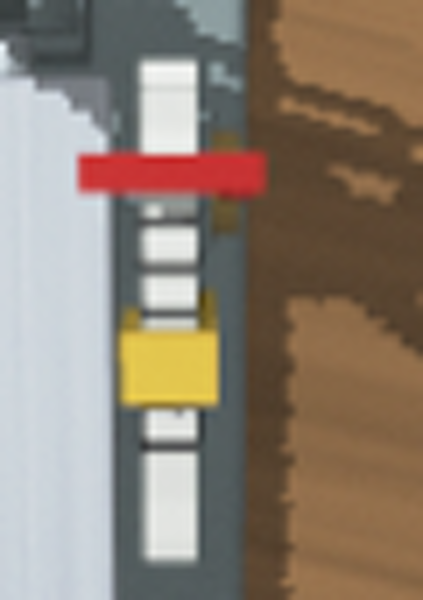

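Run:
```python
from h import *
from scipy.optimize import least_squares
w=load('w1'); im=w['img'].astype(float)
g=im[:,245:253].mean(1)  # profile over rows on the scale strip
print([(v,int(im[v,246:252].mean()),int(im[v,246:252,0].mean())) for v in range(76,152)])
```

```text
[(76, 91, 95), (77, 96, 100), (78, 155, 156), (79, 236, 235), (80, 236, 235), (81, 233, 232), (82, 216, 215), (83, 227, 226), (84, 227, 226), (85, 227, 226), (86, 227, 226), (87, 228, 227), (88, 231, 230), (89, 234, 233), (90, 234, 233), (91, 215, 208), (92, 101, 51), (93, 101, 52), (94, 101, 52), (95, 101, 51), (96, 105, 60), (97, 130, 110), (98, 144, 143), (99, 161, 160), (100, 143, 142), (101, 93, 94), (102, 191, 189), (103, 231, 230), (104, 229, 229), (105, 229, 228), (106, 212, 211), (107, 133, 132), (108, 113, 113), (109, 206, 204), (110, 228, 227), (111, 228, 227), (112, 227, 226), (113, 184, 182), (114, 94, 94), (115, 195, 193), (116, 183, 161), (117, 160, 81), (118, 167, 78), (119, 167, 77), (120, 167, 78), (121, 167, 77), (122, 167, 78), (123, 168, 78), (124, 167, 78), (125, 168, 78), (126, 167, 78), (127, 110, 66), (128, 190, 188), (129, 221, 219), (130, 223, 221), (131, 223, 221), (132, 141, 140), (133, 83, 84), (134, 206, 204), (135, 222, 221), (136, 221, 220), (137, 221, 220), (138, 221, 220), (139, 221, 220), (140, 222, 221), (141, 225, 224), (142, 226, 225), (143, 226, 225), (144, 226, 225), (145, 226, 224), (146, 224, 222), (147, 220, 219), (148, 220, 218), (149, 149, 150), (150, 97, 101), (151, 90, 94)]
```

Run:
```python
from h import *
from scipy.optimize import least_squares
w=load('w1'); yaw=-1.3359; X=np.array([np.cos(yaw),np.sin(yaw),0]);Y=np.array([-X[1],X[0],0]);o=np.array([.6164,.0161,0])
def row(a,r,y0,x=.105): return proj(w,o+x*X+(y0-r*np.sin(a))*Y+np.array([0,0,.055+r*np.cos(a)]))[0,1]
A=np.radians([2,4,6,12]);V=[100.9,107.5,113.9,132.7]
f=lambda p:[row(a,p[0],p[1])-v for a,v in zip(A,V)]
s=least_squares(f,[.155,.075],x_scale=[.01,.01]);r,y0=s.x;print(r,y0,s.fun)
# index: top surface at radius R, tangential half width 4 mm, edges rows 116.2,126.5
def edge(a,R,y0,sg):
    p=o+.105*X+(y0-R*np.sin(a)-sg*.004*np.cos(a))*Y+np.array([0,0,.055+R*np.cos(a)-sg*.004*np.sin(a)]);return proj(w,p)[0,1]
for rr,yy in((r,y0),(.150,.0752),(.155,.0752),(.16,.075)):
  for R_ in(rr,rr+.002,rr+.005):
    s2=least_squares(lambda q:[edge(q[0],R_,yy,1)-126.6,edge(q[0],R_,yy,-1)-116.2],[.12]);print(rr,R_,s2.x,s2.fun)
```

```text
0.14733934034564808 0.07528144953522502 [-0.04564802 -0.01516743  0.09950572 -0.0389549 ]
0.14733934034564808 0.14733934034564808 [0.14543681] [-0.32195393  0.30972353]
0.14733934034564808 0.14933934034564808 [0.14244333] [-0.27756398  0.26709782]
0.14733934034564808 0.15233934034564808 [0.13810388] [-0.20992215  0.20208806]
0.15 0.15 [0.14091802] [-0.26191924  0.25208222]
0.15 0.152 [0.13803914] [-0.2167934   0.20870676]
0.15 0.155 [0.13386319] [-0.14798904  0.14252115]
0.155 0.155 [0.13386319] [-0.14798904  0.14252115]
0.155 0.157 [0.13116979] [-0.10134173  0.0976192 ]
0.155 0.16 [0.12725857] [-0.030145    0.02904659]
0.16 0.16 [0.12598607] [-0.02820231  0.02717859]
0.16 0.162 [0.12347703] [ 0.02008675 -0.01936116]
0.16 0.165 [0.11982975] [ 0.0938623  -0.09049411]
```

```bash
python3 -c "
from h import *
plan([.5585,-.075,.288],-1.336,3);print(ctrl.get_state()['ft_force'])"
```

```text
-2.29 -1.02 0.14 0 0 0 1; -2.29 -1.02 0.14 0 0 0 1; -2.29 -1.02 0.14 0 0 0 1
[-0.09649474 -0.48797441 -0.06925437]
```

>>> jog_arm(rows="-2.3 -1 0 0 0 0 1; -2.3 -1 0 0 0 0 1; -2.3 -1 0 0 0 0 1; 0 0 5 0 0 0 1; 0 0 5 0 0 0 1")

```text
time: 3.8
position: [0.5593, -0.0755, 0.1926]
tool_rot: [-3.119, -0.37, -0.008]
ft_force: [-0.6, -0.2, 0.3]
grip_width: 0.007
grip_force: 0.0
```

>>> jog_arm(rows="0 0 5 0 0 0 1; 0 0 3 0 0 0 1; 0 0 0 0 0 0 1; 0 0 0 0 0 0 1")

```text
time: 4.3
position: [0.5596, -0.0759, 0.1136]
tool_rot: [3.119, 0.369, 0.005]
ft_force: [0.7, 0.1, 0.8]
grip_width: 0.001
grip_force: 0.0
```

```bash
python3 -c "
from h import *
plan([.5585,-.075,.080],-1.336,1);
s=ctrl.get_state();print(s['position'],s['ft_force'])
w=grab('wrist','w2');t=grab('top','t2');q=grab('side','s2')
cv2.imwrite('pics/c3.png',np.hstack([cv2.resize(t['img'][120:230,215:305],(360,440),interpolation=2),cv2.resize(q['img'][150:260,180:270],(360,440),interpolation=2)]))"
```

```text
-0.1 -0.12 3.36 0.001 -0.003 0.001 1
[ 0.55959488 -0.07593884  0.11361755] [0.663801   0.0602278  0.82296718]
```

View pics/c3.png

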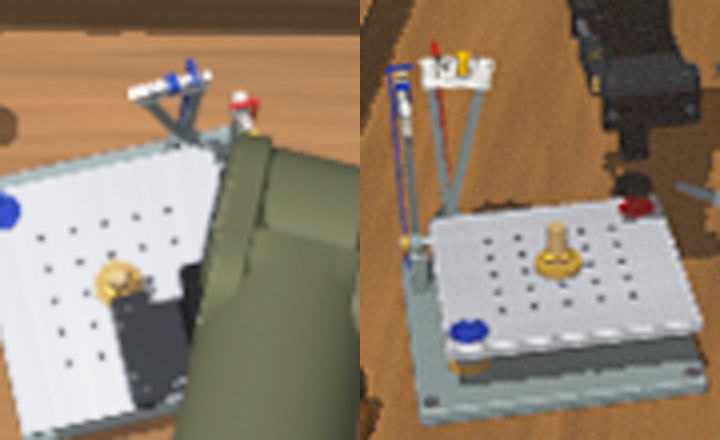

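View pics/w2.png

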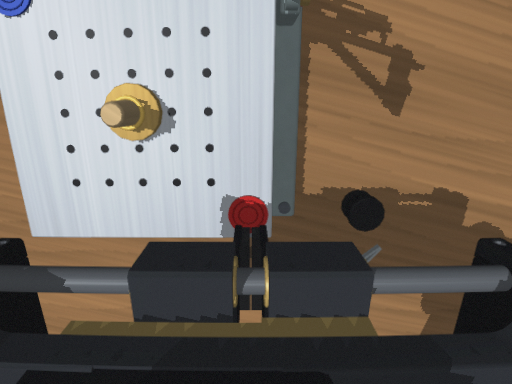

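```bash
cat >> h.py <<'E'
def soft(d,kind,box):
    u0,u1,v0,v1=box; a=d['img'][v0:v1,u0:u1].astype(float); B,G,Rr=a[...,0],a[...,1],a[...,2]
    w=np.clip(Rr-G-40,0,None) if kind=='red' else np.clip(G-B-40,0,None)*(Rr-G<75)
    v,u=np.mgrid[v0:v1,u0:u1]; return (w*u).sum()/w.sum(),(w*v).sum()/w.sum(),w.sum()
E
python3 - <<'E'
from h import *
w=load('w2');q=cent(w['img'],'red',(225,275,190,226));s=ctrl.get_state();print(q)
m=cv2.inRange(cv2.cvtColor(w['img'],cv2.COLOR_BGR2HSV),(0,150,60),(6,255,255))[190:235,220:280]|cv2.inRange(cv2.cvtColor(w['img'],cv2.COLOR_BGR2HSV),(174,150,60),(180,255,255))[190:235,220:280]
v,u=np.nonzero(m);print('tab px u',u.min()+220,u.max()+220,'v',v.min()+190)
rt=np.array([.559,-.0747,.067])
print('proj tab est',proj(w,rt),'tcp',proj(w,s['position']))
uc=(u.min()+u.max())/2+220; vt=v.min()+190
yaw=-1.336;Y=np.array([-np.sin(yaw),np.cos(yaw),0])
top=atz(w,uc,vt-.5,.067); print('centre from top edge',top-.015*Y)
sd=load('s2'); h=cv2.cvtColor(sd['img'],cv2.COLOR_BGR2HSV)[158:176,192:216]
print('\n'.join(' '.join('%3d,%3d,%3d'%tuple(x[::-1]) for x in r) for r in sd['img'][159:173,196:210]))
E
```

```text
(np.float64(247.65489749430523), np.float64(211.41913439635536), 878)
tab px u 229 267 v 196
proj tab est [[247.44162416 214.44058853]] tcp [[248.77913912 242.34439822]]
centre from top edge [ 0.55903428 -0.07515825  0.067     ]
148,106, 59 152,107, 60 150,101, 57 152,111, 65 151,110, 63 153,109, 62 157,112, 61 157,110, 61 160,113, 63 162,113, 67 156,112, 59 162,115, 67 167,118, 68 164,114, 63
152,110, 68 164, 97, 58 180, 65, 42 162, 95, 56 148,108, 62 154,109, 62 161,114, 70 159,113, 65 156,108, 63 160,114, 68 160,113, 65 165,113, 70 166,115, 68 164,109, 65
145,107, 59 157, 92, 53 188, 30, 29 188, 75, 42 150,118, 67 154,112, 66 155,110, 63 162,116, 70 156,107, 66 158,111, 67 159,112, 65 166,115, 70 168,116, 70 163,114, 64
149,108, 60 157, 95, 52 192, 42, 33 189, 69, 34 154,115, 66 155,106, 59 155,106, 58 158,108, 56 165,118, 53 173,124, 61 174,125, 58 172,118, 69 160,111, 64 159,111, 58
149,108, 64 158, 96, 57 166, 52, 39 144, 59, 29 148,111, 65 162,123, 82 169,123, 85 166,116, 68 202,155,  0 237,193,  0 222,169,  0 191,141, 55 158,109, 68 152,105, 57
180,161,131 192,155,133 167,109
[... 780 characters left out ...]
,145 203,200,191 229,225,221
223,225,217 235,232,226 219,217,207 192,186,176 225,222,215 219,214,205 214,212,202 201,198,188 175,174,176 159,160,164 160,158,158 189,188,183 223,221,214 224,222,215
239,241,238 246,245,240 242,241,237 241,242,236 239,240,233 219,217,208 222,220,212 226,228,221 227,228,219 225,225,219 226,227,220 237,236,232 231,228,224 229,227,221
205,203,194 224,225,217 216,216,204 197,191,184 222,216,205 231,229,220 229,230,221 217,208,197 202,195,182 201,193,185 214,208,198 233,231,220 236,234,229 226,227,221
170,155,133 140,151,148 129,127,127 138, 81, 79 159, 96, 62 167,123, 73 173,131, 91 181,136, 96 167,123, 81 165,118, 77 167,120, 76 160,113, 65 150,132,112 146,157,157
```

Run:
```python
from h import *
sd=load('s2');yaw=-1.3359; X=np.array([np.cos(yaw),np.sin(yaw),0]);Y=np.array([-X[1],X[0],0]);o=np.array([.6164,.0161,0])
for r in(.15,.157,.162):
  for a in(0,.05,.1,.13,.14,.15):
    print(r,a,proj(sd,o+.105*X+(.0752-r*np.sin(a))*Y+np.array([0,0,.055+r*np.cos(a)]))[0].round(2))
for b in((196,202,158,164),):print(soft(sd,'red',b))
print(soft(sd,'yel',(203,209,160,169)))
for H in(.1425,.145,.15):
  for a in(.1,.13,.14):print(H,a,1000*(.012-(.012*np.cos(a)-np.tan(a)*(H-.012*np.sin(a)))))
```

```text
0.15 0 [198.28 162.61]
0.15 0.05 [200.67 162.44]
0.15 0.1 [203.05 162.38]
0.15 0.13 [204.48 162.4 ]
0.15 0.14 [204.95 162.41]
0.15 0.15 [205.42 162.43]
0.157 0 [198.12 160.6 ]
0.157 0.05 [200.63 160.42]
0.157 0.1 [203.13 160.36]
0.157 0.13 [204.62 160.38]
0.157 0.14 [205.12 160.4 ]
0.157 0.15 [205.62 160.42]
0.162 0 [198.01 159.16]
0.162 0.05 [200.6  158.98]
0.162 0.1 [203.18 158.91]
0.162 0.13 [204.73 158.93]
0.162 0.14 [205.24 158.95]
0.162 0.15 [205.76 158.97]
(np.float64(198.2401055408971), np.float64(161.35883905013193), np.float64(758.0))
(np.float64(205.22822020309994), np.float64(164.64564404062), np.float64(1871.0))
0.1425 0.1 14.237439751371237
0.1425 0.13 18.52794884952322
0.1425 0.14 19.962801920956355
0.145 0.1 14.488276431584863
0.145 0.13 18.854792144534372
0.145 0.14 20.315106658452915
0.15 0.1 14.989949792012116
0.15 0.13 19.50847873455667
0.15 0.14 21.019716133446046
```

>>> jog_arm(rows="-0.1 -0.1 2.5 0 0 0 1; 0 0 0.9 0 0 0 1; 0 0 0.4 0 0 0 1; 0 0 0 0 0 0 1; 0 0 0 0 0 0 1")

```text
time: 5.08
position: [0.5574, -0.0751, 0.0743]
tool_rot: [3.12, 0.369, 0.002]
ft_force: [0.2, -0.3, -0.4]
grip_width: 0.012
grip_force: 0.0
```

>>> jog_arm(rows="0.1 0 0.4 0 0 0 1; 0 0 0.2 0 0 0 1; 0 0 0 0 0 0 1; 0 0 0 0 0 0 1")

```text
time: 5.58
position: [0.5578, -0.0747, 0.0675]
tool_rot: [-3.12, -0.369, -0.0]
ft_force: [0.1, -0.3, -0.5]
grip_width: 0.007
grip_force: 0.0
```

>>> jog_arm(rows="0 0 0.2 0 0 0 1; 0 0 0 0 0 0 1; 0 0 0 0 0 0 1")

```text
time: 5.95
position: [0.558, -0.0747, 0.0657]
tool_rot: [-3.12, -0.37, -0.001]
ft_force: [0.6, -0.6, 0.1]
grip_width: 0.003
grip_force: 0.2
```

>>> jog_arm(rows="0 0 0.2 0 0 0 1; 0 0 0 0 0 0 1; 0 0 0 0 0 0 1")

```text
time: 6.32
position: [0.5579, -0.0748, 0.0638]
tool_rot: [-3.12, -0.369, -0.0]
ft_force: [-0.9, -1.4, 3.2]
grip_width: 0.008
grip_force: 1.5
```

>>> jog_arm(rows="0 0 0.3 0 0 0 1; 0 0 0.3 0 0 0 1; 0 0 0.3 0 0 0 1; 0 0 0 0 0 0 1; 0 0 0 0 0 0 1")

```text
time: 6.95
position: [0.5578, -0.0748, 0.0546]
tool_rot: [3.12, 0.37, -0.0]
ft_force: [-1.2, -1.3, 5.3]
grip_width: 0.002
grip_force: 2.4
```

```bash
cat > ck.py <<'E'
from h import *
import sys
d=grab('side',sys.argv[1]); s=ctrl.get_state(); print(s['time'],s['position'],s['ft_force'])
print('ptr',soft(d,'red',(194,210,156,163)),'idx',soft(d,'yel',(203,209,162,169)))
for r in d['img'][157:168,196:210]: print(' '.join('%3d,%3d,%3d'%tuple(x[::-1]) for x in r))
E
python3 ck.py s3
```

```text
7.0 [ 0.55781798 -0.07477991  0.05466773] [-2.4554609  -0.80775243  4.47915173]
ptr (np.float64(202.2478184991274), np.float64(159.95898778359512), np.float64(1146.0)) idx (np.float64(205.22178988326849), np.float64(164.78265703168427), np.float64(1799.0))
151,106, 62 152,107, 61 149,106, 59 156,109, 68 153,107, 58 154,110, 58 153,106, 59 156,108, 63 159,114, 68 156,109, 64 152,104, 62 160,113, 67 162,116, 66 163,113, 61
154,111, 69 152,108, 65 149,105, 60 149,105, 61 152,108, 63 154,110, 60 159,116, 66 156,112, 65 160,114, 69 158,111, 67 155,111, 59 164,116, 70 162,111, 61 167,118, 73
152,108, 60 153,106, 62 152,109, 69 151,109, 64 151,108, 59 160,112, 65 159,108, 60 157,110, 60 156,110, 63 158,108, 60 158,109, 62 164,115, 71 165,115, 65 167,117, 67
150,104, 58 148,105, 58 156,110, 67 152,110, 61 159,101, 63 180, 74, 44 179, 86, 48 153,111, 65 157,112, 65 157,113, 65 159,106, 59 161,113, 63 168,120, 71 166,115, 69
150,107, 61 149,106, 60 149,108, 61 148,110, 63 159, 93, 53 194, 41, 28 192, 72, 41 154,116, 67 157,113, 69 159,112, 72 164,112, 67 166,114, 67 166,116, 70 159,115, 60
148
[... 304 characters left out ...]
, 60 158,107, 65 153,103, 55
183,158,133 189,161,134 167,146,119 150,136,116 172,153,141 167,131,128 139, 95, 89 118,112,105 188,151, 58 246,206,  0 215,168,  0 188,156,118 162,136,122 152,127,101
200,205,217 233,234,223 206,206,196 207,206,200 234,237,228 175,177,171 138,141,138 168,173,178 189,167,135 228,179,  0 194,153,  0 202,195,190 196,199,201 183,184,178
178,180,204 232,230,220 197,194,182 221,215,206 223,220,209 115,109,107 202,199,195 231,230,227 188,158, 94 219,168,  0 188,146,  6 195,187,173 204,201,199 204,200,192
228,225,211 231,230,222 207,200,189 178,175,168 197,188,182 158,152,147 206,201,194 225,224,213 180,144, 56 224,172,  0 183,149, 35 154,147,141 201,199,194 220,217,210
```

>>> jog_arm(rows="0 0 0.25 0 0 0 1; 0 0 0.25 0 0 0 1; 0 0 0.25 0 0 0 1; 0 0 0 0 0 0 1; 0 0 0 0 0 0 1")

```text
time: 7.62
position: [0.558, -0.0748, 0.0474]
tool_rot: [3.12, 0.369, 0.001]
ft_force: [-1.3, -1.1, 5.8]
grip_width: 0.004
grip_force: 3.2
```

```bash
cat >> h.py <<'E'
def ptr(d,lo=196,hi=210):
    a=d['img'][160:163,lo:hi,1].astype(float); r=d['img'][160:163,lo:hi,2].astype(float)
    w=np.clip(109-a,0,None)*(r-a>55); return (w*np.arange(lo,hi)).sum()/w.sum()
E
cat > ck.py <<'E'
from h import *
import sys
z=np.mean([ctrl.get_state()['position'][2]]); d=grab('side',sys.argv[1]); s=ctrl.get_state(); print(s['time'],s['position'],s['ft_force'])
print('zero',ptr(load('s2')),ptr(load('s3')),'now',ptr(d))
b=cv2.resize(d['img'][150:180,188:220],(640,600),interpolation=2);cv2.imwrite('pics/b_%s.png'%sys.argv[1],b)
E
python3 ck.py s4
```

```text
7.675 [ 0.55799503 -0.07482067  0.04739732] [-2.46861436  0.01151976  6.22539024]
zero 198.14018691588785 201.19281045751634 now 203.52325581395348
```

>>> jog_arm(rows="0 0 0.2 0 0 0 1; 0 0 0.15 0 0 0 1; 0 0 0 0 0 0 1; 0 0 0 0 0 0 1")

```text
time: 8.18
position: [0.5582, -0.0748, 0.0441]
tool_rot: [3.12, 0.369, 0.001]
ft_force: [-1.6, -1.1, 6.0]
grip_width: 0.007
grip_force: 3.5
```

```bash
python3 ck.py s5; python3 -c "
from h import *
a=load('s5')['img'][156:172,194:212];print('G');print(a[...,1]);print('B');print(a[...,0])"
```

```text
8.225 [ 0.55824094 -0.07481443  0.04409007] [-2.89995549 -0.608017    6.56291012]
zero 198.14018691588785 201.19281045751634 now 204.6078431372549
G
[[109 106 107 110 105 102 112 111 107 109 105 113 113 111 113 113 117 112]
 [105 106 106 107 109 106 111 107 110 112 113 111 111 112 114 117 115 110]
 [106 105 106 104 102 110 108 111 112 112 114 114 113 107 117 114 112 109]
 [103 104 107 102 106 107 106 108 110 110 108 104 116 117 115 117 114 110]
 [109 101 108 106 105 110 108 112 114 103  69  72 114 118 116 117 110 110]
 [105 106 108 103 104 111 107 110 114 104  66  37  91 117 118 112 113 113]
 [104 108 107 107 102 104 110 106 112 100  54  42  99 123 112 110 115 110]
 [110 111 113 108 114 109 111 123 126 109 102 101 127 144 106 104 109 108]
 [100 113 132 133 129 118 150 172 181 156 152 187 138 159 141 128 155 149]
 [ 57  81  87  74  90 144 201 168 170 208 164 178 155 192 203 181 237 235]
 [ 83 167 200 162 148 179 184 110 196 228 157 171 151 188 203 196 236 214]
 [ 79 152 231 236 210 179 197 151 202 219 144 172 149 148 194 214 223 226]
 [ 92 155 209 222 210 155 225 223 231 209 128 159 1
[... 752 characters left out ...]
 52  65  68  62  67  58]
 [ 53  58  61  61  62  65  67  84  85  64   0   0   9  55  63  57  56  55]
 [ 87  95 116 117 117 117 139 153 156 153  49   0  14 111 123 104 127 126]
 [175 170 180 172 183 197 212 161 167 212 129   0   0 183 201 175 230 230]
 [113 161 214 189 180 202 190 105 189 223  94   0  17 174 202 190 231 206]
 [ 70 124 214 222 191 165 186 144 197 209  52   0  37 140 189 203 217 220]
 [ 56 129 196 213 196 143 217 212 225 201  67  40  83 145 198 217 214 217]
 [ 59 136 215 226 208 175 213 204 201 194 171 167 157 181 214 217 209 216]
 [ 61 137 237 243 235 234 232 209 216 222 222 216 221 231 221 218 208 185]
 [ 64 114 186 218 208 187 208 225 216 196 183 181 200 218 229 218 211 193]]
```

View pics/b_s5.png

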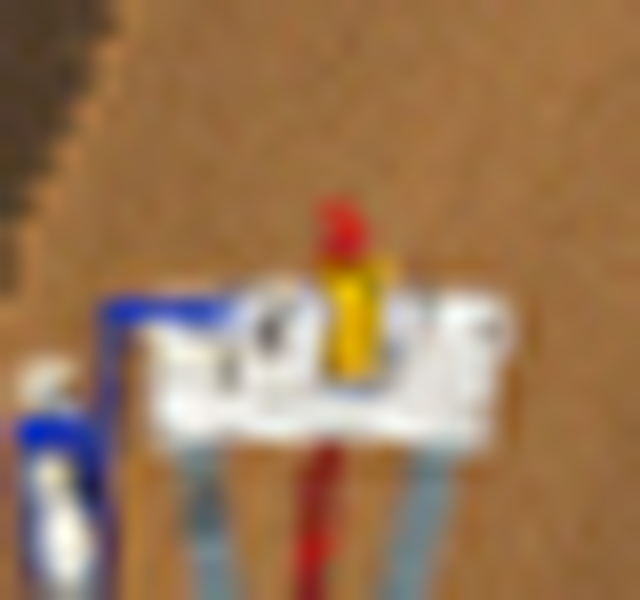

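Side crop: the pointer is at u≈204.6 and the index at u≈205.2, so slightly short. The red shaft below the scale gives a cleaner angle, so I'll fit that.

```bash
cat > sh.py <<'E'
from h import *
import sys
from scipy.optimize import least_squares
yaw=-1.3359; X=np.array([np.cos(yaw),np.sin(yaw),0]);Y=np.array([-X[1],X[0],0]);o=np.array([.6164,.0161,0])
def shaft(d):
    im=d['img'].astype(float); out=[]
    for v in range(174,198):
        r=im[v,194:211]; bgr=np.median(r-0,0); w=np.clip((r[:,2]-r[:,1])-62,0,None)
        k=w.argmax(); 
        lo,hi=max(k-2,0),min(k+3,17); ww=w[lo:hi]
        if ww.sum()>15: out.append((v,194+(ww*np.arange(lo,hi)).sum()/ww.sum()))
    return np.array(out)
def model(d,v,th,dx,x=.095):
    rr=np.linspace(0.01,.15,60); P=o+x*X+((.0752+dx-rr*np.sin(th))[:,None])*Y+np.c_[0*rr,0*rr,.055+rr*np.cos(th)]
    q=proj(d,P); i=np.argsort(q[:,1]); return np.interp(v,q[i,1],q[i,0])
d0=load('s2'); a0=shaft(d0)
dx=least_squares(lambda p:model(d0,a0[:,0],0,p[0])-a0[:,1],[0.],loss='soft_l1',f_scale=.2,x_scale=.001).x[0]; print('dx',dx,len(a0))
for n in sys.argv[1:]:
    d=load(n);a=shaft(d);s=least_squares(lambda p:model(d,a[:,0],p[0],dx)-a[:,1],[.1],loss='soft_l1',f_scale=.2);f=model(d,a[:,0],s.x[0],dx)-a[:,1]
    print(n,s.x,len(a),'rms',np.median(abs(f)))
    s=least_squares(lambda p:model(d,a[:,0],p[0],p[1])-a[:,1],[.1,0],loss='soft_l1',f_scale=.2,x_scale=[.1,.001]);print('  free',s.x)
E
python3 sh.py s2 s3 s4 s5
```

```text
dx -0.001567865627799897 4
s2 [3.45735594e-05] 4 rms 0.01973688612142155
  free [ 0.01256539 -0.00029556]
s3 [0.03681596] 20 rms 0.06531039189096077
  free [ 0.02147215 -0.00291452]
s4 [0.07473821] 21 rms 0.13654435643536544
  free [0.10072981 0.00059776]
s5 [0.09334913] 21 rms 0.16674931084128275
  free [0.12246689 0.00095569]
```

>>> jog_arm(rows="0 0 0.07 0 0 0 1; 0 0 0.07 0 0 0 1; 0 0 0 0 0 0 1")

```text
time: 8.6
position: [0.5583, -0.0748, 0.0427]
tool_rot: [3.12, 0.369, 0.002]
ft_force: [-1.7, -0.6, 7.6]
grip_width: 0.006
grip_force: 3.6
```

```bash
python3 ck.py s6; python3 sh.py s5 s6;python3 -c "
from h import *
a=load('s6')['img'][159:165,200:211];print(a[...,1]);print(a[...,0])
t=grab('top','t6');cv2.imwrite('pics/t6c.png',cv2.resize(t['img'][120:200,215:305],(720,600),interpolation=2))"
```

```text
8.65 [ 0.55830943 -0.07479027  0.04275382] [-2.18715311  0.06495986  6.15629135]
zero 198.14018691588785 201.19281045751634 now 205.06179775280899
dx -0.001567865627799897 4
s5 [0.09334913] 21 rms 0.16674931084128275
  free [0.12246689 0.00095569]
s6 [0.10134664] 21 rms 0.253370111689577
  free [0.14189582 0.00183694]
[[108 104 108 110 113 108 110 114 121 115 112]
 [103 111 112 116  94  49  92 116 121 110 111]
 [105 115 106 118  89  14  86 119 116 113 114]
 [109 107 107 120  99  20  82 125 114 110 112]
 [116 121 122 122 129 111 108 140 110 103 109]
 [145 173 177 157 153 183 117 141 138 128 159]]
[[ 63  54  60  62  61  64  61  67  74  63  60]
 [ 62  65  69  70  54  30  59  68  72  63  64]
 [ 58  64  62  71  52  18  57  67  66  60  63]
 [ 62  61  57  63  56   0  45  67  66  62  63]
 [ 72  84  81  72   5   0   3  51  64  57  60]
 [139 152 154 148  50   0   0 116 119 104 130]]
```

View pics/t6c.png

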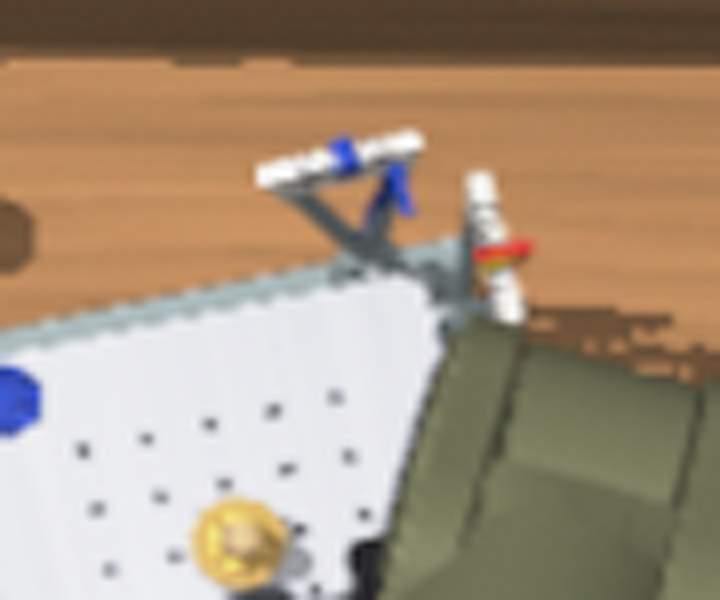

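Now the top camera sees the scale: the red bar lies over the yellow index at about crop (500,252). I'll measure the offset.

Run:
```python
from h import *
yaw=-1.3359; X=np.array([np.cos(yaw),np.sin(yaw),0]);Y=np.array([-X[1],X[0],0]);o=np.array([.6164,.0161,0])
t0=load('t0');t6=load('t6')
for n,t in(('t0',t0),('t6',t6)):
    a=t['img'][142:164,272:284]; print(n); 
    for i,r in enumerate(a): print(142+i,' '.join('%3d,%3d,%3d'%tuple(x[::-1]) for x in r))
for r in(.15,.154,.158,.162):
  for a in(0,.13,.14,.15): print(r,a,proj(t0,o+.105*X+(.0752-r*np.sin(a))*Y+np.array([0,0,.055+r*np.cos(a)]))[0].round(2))
```

```text
t0
142 176,130, 87 181,139,102 189,150,116 192,153,119 181,137, 99 175,127, 86 175,127, 86 175,128, 87 175,128, 87 174,127, 86 175,128, 87 174,127, 86
143 174,128, 87 197,170,144 224,213,193 230,221,206 200,169,143 172,125, 85 174,123, 83 172,123, 83 170,124, 83 171,125, 85 169,124, 84 169,124, 84
144 177,129, 86 209,181,161 237,227,222 242,235,232 219,181,166 189,114, 79 194,101, 73 187,110, 78 177,124, 85 174,126, 85 173,127, 85 173,126, 85
145 185,122, 83 203,131,118 226,140,137 232,141,138 216, 99, 95 210, 57, 53 208, 50, 49 196, 80, 62 183,118, 82 176,130, 87 175,128, 86 175,128, 86
146 192, 96, 70 207, 69, 67 204, 58, 58 201, 64, 63 170, 63, 59 167, 71, 58 144, 53, 43 148, 88, 63 172,121, 82 177,129, 86 175,129, 86 176,128, 86
147 171,109, 77 164,109,102 120, 91, 89 114,109,106 111,104, 99 134, 92, 72 122, 63, 46 148, 95, 66 174,124, 83 179,131, 87 179,130, 87 178,130, 87
148 164,122, 87 143,132,123 140,139,137 159,156,152 155,154,150 129, 99, 95 119, 52, 42 161,111, 76 177,129, 87 177,128, 87 176,129, 87 177,130, 88
149 167,129, 94 131,121,110 152,151,147 180,178,174 197,195,1
[... 5133 characters left out ...]
,128 107,113,105  90, 93, 77  86, 90, 76 111,112,103 163,161,154 222,220,215 223,221,215 161,149,138 129, 96, 65 141,104, 72 140,104, 71
163 109,117,114 101,105, 91  94, 94, 72  88, 89, 68  87, 88, 68  87, 87, 67 106,107, 90 122,115, 97 114, 95, 75 144,106, 72 161,118, 81 161,118, 80
0.15 0 [275.55 145.53]
0.15 0.13 [277.19 152.26]
0.15 0.14 [277.32 152.79]
0.15 0.15 [277.44 153.32]
0.154 0 [275.66 145.09]
0.154 0.13 [277.35 152.03]
0.154 0.14 [277.48 152.57]
0.154 0.15 [277.61 153.11]
0.158 0 [275.77 144.65]
0.158 0.13 [277.51 151.79]
0.158 0.14 [277.64 152.35]
0.158 0.15 [277.77 152.91]
0.162 0 [275.88 144.2 ]
0.162 0.13 [277.68 151.55]
0.162 0.14 [277.81 152.13]
0.162 0.15 [277.94 152.7 ]
```

Three independent estimates agree (pointer about 0.139, index about 0.141), so it stands at the index. Now hold.

>>> jog_arm(rows="0 0 0 0 0 0 1; 0 0 0 0 0 0 1; 0 0 0 0 0 0 1; 0 0 0 0 0 0 1; 0 0 0 0 0 0 1")

```text
time: 9.32
position: [0.5583, -0.0748, 0.0427]
tool_rot: [3.12, 0.369, 0.002]
ft_force: [-1.9, 0.4, 6.6]
grip_width: 0.004
grip_force: 3.6
```

>>> jog_arm(rows="0 0 0 0 0 0 1; 0 0 0 0 0 0 1; 0 0 0 0 0 0 1; 0 0 0 0 0 0 1; 0 0 0 0 0 0 1")

```text
time: 9.95
position: [0.5583, -0.0748, 0.0428]
tool_rot: [3.12, 0.369, 0.002]
ft_force: [-1.7, -0.3, 6.7]
grip_width: 0.005
grip_force: 3.6
```

>>> jog_arm(rows="0 0 0 0 0 0 1; 0 0 0 0 0 0 1; 0 0 0 0 0 0 1; 0 0 -0.1 0 0 0 1; 0 0 -0.15 0 0 0 1")

```text
time: 10.58
position: [0.5581, -0.0748, 0.0452]
tool_rot: [3.12, 0.369, 0.001]
ft_force: [-2.8, -0.6, 6.7]
grip_width: 0.006
grip_force: 3.4
```

>>> jog_arm(rows="0 0 -0.15 0 0 0 1; 0 0 -0.15 0 0 0 1; 0 0 -0.15 0 0 0 1; 0 0 -0.15 0 0 0 1; 0 0 -0.15 0 0 0 1")

```text
time: 11.2
position: [0.5578, -0.0748, 0.0524]
tool_rot: [-3.12, -0.369, -0.0]
ft_force: [-2.0, -0.3, 5.7]
grip_width: 0.004
grip_force: 2.7
```

>>> jog_arm(rows="0 0 -0.15 0 0 0 1; 0 0 -0.15 0 0 0 1; 0 0 -0.15 0 0 0 1; 0 0 -0.15 0 0 0 1; 0 0 -0.15 0 0 0 1")

```text
time: 11.82
position: [0.5578, -0.0747, 0.0597]
tool_rot: [-3.12, -0.369, 0.0]
ft_force: [-1.6, -0.8, 3.8]
grip_width: 0.006
grip_force: 1.9
```

>>> jog_arm(rows="0 0 -0.12 0 0 0 1; 0 0 -0.12 0 0 0 1; 0 0 -0.1 0 0 0 1; 0 0 -0.1 0 0 0 1; 0 0 -0.1 0 0 0 1")

```text
time: 12.45
position: [0.558, -0.0746, 0.0651]
tool_rot: [-3.12, -0.37, -0.001]
ft_force: [-0.4, -0.3, 2.1]
grip_width: 0.004
grip_force: 0.8
```

>>> jog_arm(rows="0 0 -0.1 0 0 0 1; 0 0 -0.1 0 0 0 1; 0 0 -0.1 0 0 0 1; 0 0 -0.1 0 0 0 1; 0 0 -0.1 0 0 0 1")

```text
time: 13.08
position: [0.5578, -0.0746, 0.0701]
tool_rot: [-3.12, -0.37, -0.0]
ft_force: [0.1, 0.5, 0.4]
grip_width: 0.005
grip_force: 0.0
```

>>> jog_arm(rows="0 0 -1 0 0 0 1; 0 0 -3 0 0 0 1; 0 0 -5 0 0 0 1; 0 0 -5 0 0 0 1; 0 0 -4 0 0 0 1")

```text
time: 13.7
position: [0.5582, -0.075, 0.2532]
tool_rot: [-3.12, -0.369, -0.004]
ft_force: [0.3, -0.5, 0.3]
grip_width: 0.006
grip_force: 0.0
```

>>> jog_arm(rows="0 0 -3 0 0 0 1; 0 0 0 0 0 0 1; 0 0 0 0 0 0 1; 0 0 0 0 0 0 1")

```text
time: 14.2
position: [0.5571, -0.0746, 0.2788]
tool_rot: [-3.12, -0.37, 0.004]
ft_force: [-0.7, -0.6, -0.1]
grip_width: 0.008
grip_force: 0.0
```

```bash
python3 ck.py s7; python3 -c "
from h import *
a=load('s2')['img'].astype(int);b=load('s7')['img'].astype(int)
print('idx',soft(load('s2'),'yel',(203,209,162,169)),soft(load('s7'),'yel',(203,209,162,169)),'blue ptr region diff',abs(a-b)[150:260,183:215].max(), 'tab',abs(a-b)[150:260,183:270].mean())
print(ticket.close_job())"
```

```text
14.25 [ 0.55717884 -0.07456935  0.27883734] [ 0.09222957 -0.20633567  0.59223755]
zero 198.14018691588785 201.19281045751634 now 198.08150470219437
idx (np.float64(205.21662049861496), np.float64(164.7994459833795), np.float64(1805.0)) (np.float64(205.23973727422003), np.float64(164.7870826491516), np.float64(1827.0)) blue ptr region diff 16 tab 8.536642284918146
the job is handed in; nothing more can be done
None
```

The red tab was pressed until the pointer stood at the yellow index (camera estimates: pointer about 0.139 rad, index about 0.141), held about 1.7 s, then eased back to zero; the arm moved clear, the index and the scale's blue pointer looked unmoved in the side view, and the job is handed in (verdict not shown).

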